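Fit the matching plug-in module into the open instrument case

TASK

Three upright plug-in modules of different widths stand in the rack; only one is the right size for the empty bay in the open instrument case. Lower that one into the bay, without dropping it, until it stands on the bay's floor, and leave it there. Leave the other two modules in their places in the rack.

Things in the scene. Friction and masses are not known exactly. Their poses are not given: they have to be found in the camera images.
- module_a: plain aluminium box with a dark vented top and a dark foot, 34 mm thick (its x) by 50 mm wide (its y) by 100 mm tall (its z); origin at the centre of its underside, z up; symmetric, so a half turn about z changes nothing; about 0.35 kg; stands in one of the three bays of the rack at the start
- module_b: plain aluminium box with a dark vented top and a dark foot, 34 mm thick (its x) by 60 mm wide (its y) by 100 mm tall (its z); origin at the centre of its underside, z up; symmetric, so a half turn about z changes nothing; about 0.35 kg; stands in one of the three bays of the rack at the start
- module_c: plain aluminium box with a dark vented top and a dark foot, 34 mm thick (its x) by 70 mm wide (its y) by 100 mm tall (its z); origin at the centre of its underside, z up; symmetric, so a half turn about z changes nothing; about 0.35 kg; stands in one of the three bays of the rack at the start
- rack: fixed steel rack; origin under its centre, z up. Base 142 (x) by 84 (y) by 6 mm; the modules stand on it, their x along its x. Four dividers, 4 mm thick, 56 mm wide (y), tops 112 mm above the bench, at x = -69, -23, 23, 69 mm, form three bays in a row along x, open at both y ends. Only about 4 mm between module and divider: it can be taken only by its narrow y ends
- case: fixed open-topped instrument case, 190 (x) by 210 (y) mm, walls 50 mm high; origin under its centre, z up. Around its central bay: at y > 39 mm a transformer, at y < -39 mm a finned heat sink, each 70 mm wide (x), tops 120 mm above the bench, so a module in the bay can be held only by its broad x faces; towards +x and -x nothing is higher than the walls
- bay (a point): centre of the bay's floor, 4 mm above the bench; axes as the case's. The bay is a white sleeve in the case's centre, 37 (x) by 63 (y) mm inside, 60 mm deep, rim 64 mm above the bench, its top 4 mm flared at 45 degrees. The fitting module stands here with its x along this x (either way round), its top then 104 mm above the bench
- mat: fixed black rubber mat, 120 (x) by 110 (y) by 3 mm thick, kept clear, a good place to put a module down standing and take it again another way; origin under its centre

How it is judged:
At the end, for the whole second after the job is handed in: The 60 mm wide module stands released and at rest in the bay: underside within 4 mm of the floor and of its centre, upright within 0.06 rad, x along the bay's x within 0.12 rad (either way round). The other two stand upright (0.1 rad) within 20 mm of their starts (horizontal distance between module_b and bay below 0.004 m and z of module_b in the frame of bay between -0.004 and 0.004 m and angle between the z axis of module_b and the z axis of bay, either way round below 0.06 rad and angle between the x axis of module_b and the x axis of bay, either way round below 0.12 rad and linear speed of module_b below 0.02 m/s and contact force between the fingers and module_b below 0.1 N and distance of each of module_a, module_c from where it was at the start of the episode below 0.02 m and angle between each of module_a, module_c's own z axis and vertical below 0.1 rad); the robot touches nothing.
It fails at once if the module is dropped (falls faster than 0.6 m/s with no finger on it, a fall of about 2 cm) (linear speed of module_b above 0.6 m/s and contact force between the fingers and module_b below 0.1 N).
It fails at once if another module is taken out of its place in the rack (moves more than 30 mm) (distance of any of module_a, module_c from where it was at the start of the episode above 0.03 m).
It also fails if it takes over 58 s, if anything falls off the work surface, if the arm or the gripper's body presses on something with over 40 N, if the wrist force passes 120 N, or if a joint passes its speed limit or range.

ROBOT

A 7-joint arm with a two-finger parallel gripper is mounted at the origin on the work surface. World frame = base frame: x ahead of the robot, y to its left, z up, the work surface at z = 0. Lengths are in m, angles in rad, forces in N, time in s.
With the tool pointing down it reaches from about 0.425 to 0.925 m from the base axis. Payload 6.8 kg.
Tool frame: the origin (TCP) lies midway between the tips of the shut fingers; the grasp point (between the pads) lies 19 mm behind it (r.grip_point_offset is the distance from the TCP to the grasp point, in m); z points along the fingers, y is the line along which they close (so a half turn about z gives the same grasp; the last joint's range is limited). The gripper opens to 88 mm and grips with 3 to 60 N. Pads are 20 mm wide; open, the fingers measure 115 mm over their backs; the gripper's body (75 mm by 178 mm) begins 61 mm behind the grasp point.
Start: joints at [1.084, 0.477, 0.022, 1.555, -0.011, 1.109, -0.083], TCP at [0.25, -0.627, 0.223] pointing down, gripper open.
Joint ranges: [-2.96, 2.96], [-0.34, 2.1], [-1.41, 1.46], [0.24, 2.44], [-1.37, 4.51], [0.17, 1.92], [-2.96, 2.96]. Speed limits (rad/s): [2.39, 2.39, 3.14, 3.14, 3.14, 3.14, 3.14].

INTERFACE

Orientations are given as a 3x3 rotation matrix whose columns are the frame's x, y, z axes.
In Python, from station import r gives the robot as it stands. The module is installed in compiled form; this text tells all that it offers.
- The arm moves only by the tool send_rows, never from a script. Its argument "targets" is one flat list of numbers, 7 for each row, row after row: the shift along the tool's x, y, z in cm, then the turn, a rotation vector about the tool's x, y, z in degrees, then the finger opening in cm, from 0 to 8.78. A call has 1 to 20 rows; each row is the pose to reach, as a shift and turn from the pose commanded when the call began, along the tool's axes at that moment; what a row does not reach only later rows make up. A row lasts 1/10 s, in which the tool goes at most 50 mm and 8.59 degrees, less where a joint would pass 70% of its speed; a pose out of reach is approached as far as the arm can. A call with a gripper value outside its range is refused whole. The fingers move at their own pace and stop on an object; "force" is the grip in N (left out, the last holds). Time passes only in rows, so rows that repeat a pose let the fingers close. It gives the time, the measured TCP pose, the force, the opening and the grip force at its end, in the units of the state.
- r.get_state(): the state, without advancing time (a new reading comes with each control period).
- r.snapshot(name): name is "scene" or "top" or "wrist"; returns a dict with "color" (384x512x3 uint8, blue, green, red), "intrinsics" (3x3 intrinsics, pixels), "xyz" and "rotation" of the camera in the world. Camera axes: x right, y down, z forward; pixel columns grow to the right and rows downward; lengths in m; the calibration is good to about 2 mm. The wrist camera is an equidistant fisheye: a pixel r from the principal point sees the ray r / f radians off the axis. A picture is of the moment at which its call begins. There is no depth.
- r.close_job(): hands the job in; it is judged then, once.
Trained networks look in the newest picture that a camera, given by its name, has taken for a name from the list of things; names that differ only in an ending like _2 or _b are one class to them, and where a whole thing is asked for, a point or a joint stands for the part that bears it (a point fixed in the world has none). Each returns a list of dicts, best first, with "p" (0 to 1); they miss things now and then, are a little off and sometimes report something else, mostly with a low value. They report only what shows in the picture. A call takes as long as a camera call.
- r.search_frame(camera, name): "centre" ([column, row] in pixels, amid what is visible of it).
- r.cut_out(camera, name): "pixels" (384x512 bool, what is visible of it) and "centre" ([column, row] in pixels, amid what is visible of it).
- r.landmark_of(camera, name): "centre" ([column, row] in pixels: a listed point, or the origin of a listed thing).
The state is a dict: "time": time; "qpos": joint angles; "joint_vel": joint speeds; "tau": joint torques, N m; "position": TCP position; "ee_rot": TCP orientation; "force": force on the tool from outside, world axes, zero at the start; "ft_torque": the same for the moment, N m; "grip_width": opening from 0.0 (shut) to 1.0 (fully open); "grip_force": force on a finger pad.
Only numpy, scipy, OpenCV 4.12 (cv2) and the standard library are available. Lean on these libraries where they do the work, as an engineer would, in place of code of your own. Each camera call takes 0.05 s, during which the arm holds its last target. There are 200 camera calls.

## Working session

There is one attempt and no reset: what is moved stays moved. The work goes in short steps, Python scripts to look and compute and a tool call to move; the robot and the scene stay as the last step left them, time stands still between calls to the robot, and variables do not carry over. Pictures are saved under pics/ and viewed, at most 10 in all, crops included, and the job is handed in when it is done.

Besides the shell and the picture viewer there is one more tool, called after ">>>" in YAML: its name, and indented under it one key for each argument. send_rows: Moves the arm, as the interface text tells. Its arguments: {"type":"object","properties":{"targets":{"type":"array","items":{"type":"number"}},"force":{"type":"number"}},"required":["targets"]}

```bash
mkdir -p pics
python3 - <<'E'
from station import r
import cv2,numpy as np
s=r.get_state();print(s['time'],s['position'],s['ee_rot'],s['grip_width'],s['force'])
ims=[]
for c in('scene','top'):
    d=r.snapshot(c);ims.append(d['color']);print(c,d['intrinsics'],d['xyz'],d['rotation'])
    cv2.imwrite(f'pics/{c}0.png',d['color'])
    for n in('module_a','module_b','module_c','rack','case','bay','mat'):
        print(c,n,[(np.round(x['centre'],1).tolist(),round(x['p'],2)) for x in r.landmark_of(c,n)][:4],[(np.round(x['centre'],1).tolist(),round(x['p'],2)) for x in r.search_frame(c,n)][:4])
E
```

```text
0.0 [ 0.24937829 -0.62662558  0.22171701] [[ 9.29109248e-01  3.69804545e-01 -7.77438746e-04]
 [ 3.69805334e-01 -9.29107951e-01  1.55875668e-03]
 [-1.45889215e-04 -1.73575624e-03 -9.99998483e-01]] 0.9944359799140342 [-0.36493931 -0.17118115  0.35966661]
scene [[351.61885388   0.         253.64430064]
 [  0.         351.61885388 193.62494004]
 [  0.           0.           1.        ]] [ 0.94241883 -0.24542222  0.62608841] [[ 0.57310805  0.63974026 -0.51213236]
 [ 0.81930201 -0.43429128  0.3743465 ]
 [ 0.01706991 -0.63413207 -0.77303631]]
scene module_a [([312.8, 167.1], 0.57)] [([134.6, 218.1], 0.97), ([140.1, 236.0], 0.84), ([137.2, 261.3], 0.79)]
scene module_b [([312.8, 167.1], 0.57)] [([134.6, 218.1], 0.97), ([140.1, 236.0], 0.84), ([137.2, 261.3], 0.79)]
scene module_c [([312.8, 167.1], 0.57)] [([134.6, 218.1], 0.97), ([140.1, 236.0], 0.84), ([137.2, 261.3], 0.79)]
scene rack [([151.2, 265.0], 0.69)] [([146.2, 273.0], 0.76)]
scene case [([313.2, 161.9], 0.56)] [([224.3, 202.1], 0.55)]
scene bay [([312.8, 162.3], 0.6)] [([316.7, 155.0], 0.9)]
scene mat [([224.6, 202.2], 0.6)] [([22
[... 383 characters left out ...]
0.72)] [([356.8, 171.4], 0.8), ([345.4, 205.4], 0.65), ([347.4, 188.8], 0.57), ([166.1, 203.7], 0.43)]
top module_b [([340.7, 193.9], 0.85), ([347.3, 179.5], 0.84), ([337.0, 209.1], 0.72)] [([356.8, 171.4], 0.8), ([345.4, 205.4], 0.65), ([347.4, 188.8], 0.57), ([166.1, 203.7], 0.43)]
top module_c [([340.7, 193.9], 0.85), ([347.3, 179.5], 0.84), ([337.0, 209.1], 0.72)] [([356.8, 171.4], 0.8), ([345.4, 205.4], 0.65), ([347.4, 188.8], 0.57), ([166.1, 203.7], 0.43)]
top rack [([341.6, 196.2], 0.58)] [([342.2, 194.9], 0.85)]
top case [([167.1, 202.5], 0.89)] [([162.6, 201.4], 0.95)]
top bay [([168.4, 201.0], 0.59)] [([167.4, 204.1], 0.76)]
top mat [([259.4, 209.6], 0.72)] [([258.9, 210.2], 0.97)]
```

Run:
```python
import cv2
a=cv2.imread('pics/top0.png');cv2.imwrite('pics/topz.png',cv2.resize(a[130:280,110:400],None,fx=2.75,fy=2.75,interpolation=cv2.INTER_CUBIC))
```

```text
(no output)
```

View pics/topz.png

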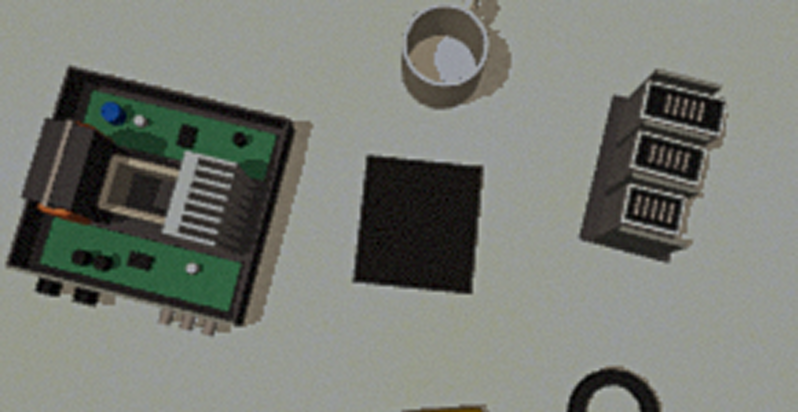

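View pics/scene0.png

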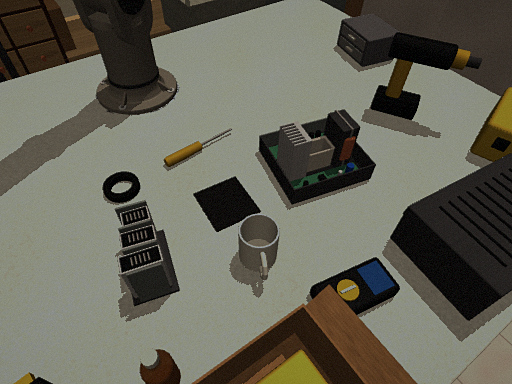

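The top view shows the rack at the right, with the modules widest at the top and narrowest at the bottom. The middle one, near zoom (665,160), is therefore the 60 mm module. The mat is in the middle at zoom (420,225). The case is at the left, with its sleeve near zoom (142,187). Next I convert these to coarse world positions and take a wrist picture.

```bash
cat > h.py <<'E'
from station import r
import cv2,numpy as np
def ray(d,p,wrist=False):
    K=d['intrinsics'];x=np.array([(p[0]-K[0,2])/K[0,0],(p[1]-K[1,2])/K[1,1]])
    if wrist:
        t=np.hypot(*x);v=np.r_[x/max(t,1e-9)*np.sin(t),np.cos(t)]
    else: v=np.r_[x,1.]
    return np.array(d['rotation'])@v
def pt(d,p,z,wrist=False):
    v=ray(d,p,wrist);o=np.array(d['xyz']);return o+v*(z-o[2])/v[2]
def proj(d,P,wrist=False):
    c=np.array(d['rotation']).T@(np.array(P)-d['xyz']);K=d['intrinsics']
    if wrist:
        t=np.arctan2(np.hypot(c[0],c[1]),c[2]);u=c[:2]/max(np.hypot(c[0],c[1]),1e-9)*t
    else:u=c[:2]/c[2]
    return np.array([u[0]*K[0,0]+K[0,2],u[1]*K[1,1]+K[1,2]])
def tool(v,s=None):
    s=s or r.get_state();return np.array(s['ee_rot']).T@np.array(v)
E
python3 - <<'E'
from h import *
d=r.snapshot('top')
Z=lambda x,y:(110+x/2.75,130+y/2.75)
for n,q,z in [('c tl',(650,83),.106),('c tr',(722,104),.106),('c br',(718,137),.106),('c bl',(640,115),.106),
 ('b tl',(640,137),.106),('b tr',(706,157),.106),('b br',(700,190),.106),('b bl',(630,170),.106),
 ('a tl',(630,187),.106),('a tr',(688,203),.106),('a br',(682,235),.106),('a bl',(624,220),.106),
 ('mat',(420,225),.003),('case tl',(70,68),.05),('case tr',(292,122),.05),('case br',(238,324),.05),('case bl',(10,264),.05)]:
    print(n,pt(d,Z(*q),z).round(4))
w=r.snapshot('wrist');cv2.imwrite('pics/w0.png',w['color']);print(w['intrinsics'],w['xyz'],w['rotation'])
print([(x['centre'],x['p']) for x in r.search_frame('wrist','module_b')],[(x['centre'],x['p']) for x in r.search_frame('wrist','rack')])
E
```

```text
c tl [ 0.6249 -0.2018  0.106 ]
c tr [ 0.6081 -0.262   0.106 ]
c br [ 0.5796 -0.2577  0.106 ]
c bl [ 0.5969 -0.1928  0.106 ]
b tl [ 0.578  -0.1925  0.106 ]
b tr [ 0.5623 -0.2472  0.106 ]
b br [ 0.5343 -0.2413  0.106 ]
b bl [ 0.5497 -0.1836  0.106 ]
a tl [ 0.5353 -0.1833  0.106 ]
a tr [ 0.5231 -0.2311  0.106 ]
a br [ 0.4964 -0.2254  0.106 ]
a bl [ 0.5076 -0.1779  0.106 ]
mat [ 0.5109 -0.0116  0.003 ]
case tl [0.6412 0.3114 0.05  ]
case tr [0.5958 0.1066 0.05  ]
case br [0.4151 0.1458 0.05  ]
case bl [0.462  0.3496 0.05  ]
[[297.31863964   0.         256.18356743]
 [  0.         297.31863964 189.5803691 ]
 [  0.           0.           1.        ]] [ 0.31104658 -0.60312017  0.38489543] [[ 3.70418668e-01 -9.00767753e-01 -2.26732145e-01]
 [-9.28864761e-01 -3.59078330e-01 -9.09560813e-02]
 [ 5.15705059e-04  2.44295330e-01 -9.69700740e-01]]
[] []
```

View pics/w0.png

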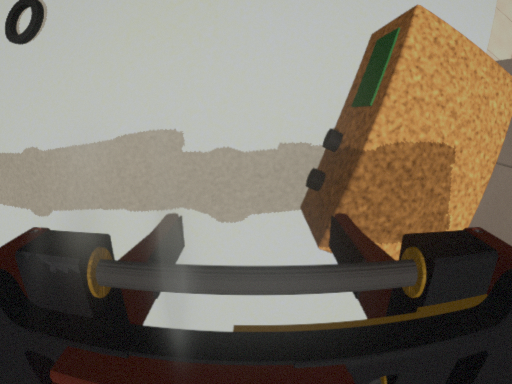

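The wrist view shows a cork box at the right and the cable ring at the top left, with nothing in the direct path at this height. Module b is at about (0.556,-0.216) with the rack yawed about -16°. I am moving to a viewpoint beside it.

>>> send_rows:
  targets: [4, -3, -3, 0, 0, 4, 8.78, 8, -6.5, -3, 0, 0, 9, 8.78, 12, -9.8, -3, 0, 0, 14, 8.78, 16, -13, -3, 0, 0, 18, 8.78, 20, -16.3, -3, 0, 0, 22, 8.78, 24, -19.5, -3, 0, 0, 27, 8.78, 28, -22.8, -3, 0, 0, 31, 8.78, 32, -26, -3, 0, 0, 35, 8.78, 36, -29.3, -3, 0, 0, 37.6, 8.78, 38.2, -31.1, -3, 0, 0, 37.6, 8.78, 38.2, -31.1, -3, 0, 0, 37.6, 8.78, 38.2, -31.1, -3, 0, 0, 37.6, 8.78, 38.2, -31.1, -3, 0, 0, 37.6, 8.78]

```text
time: 3.0
position: [0.4889, -0.1983, 0.2526]
ee_rot: [[0.961, -0.276, -0.0], [-0.276, -0.961, -0.001], [-0.0, 0.001, -1.0]]
force: [0.3, 0.2, 0.4]
grip_width: 0.998
grip_force: 0.0
```

Run:
```python
from h import *
import pickle
w=r.snapshot('wrist');s=r.get_state();pickle.dump((w,s),open('w1.pkl','wb'));print(s['time'],s['position'],s['ee_rot'])
cv2.imwrite('pics/w1.png',w['color'])
print(w['xyz'])
```

```text
3.05 [ 0.48877237 -0.19865065  0.25265471] [[ 9.61002607e-01 -2.76539149e-01 -2.97479606e-04]
 [-2.76539280e-01 -9.61002443e-01 -5.75372640e-04]
 [-1.26765568e-04  6.35199403e-04 -9.99999790e-01]]
[ 0.55251486 -0.21698534  0.41486244]
```

View pics/w1.png

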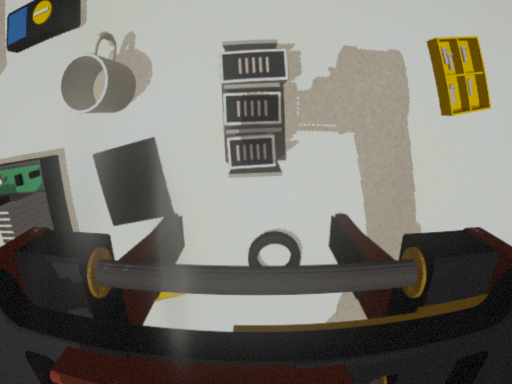

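The rack is seen cleanly from above: c at (253,66), b at (253,107) and a at (251,151), with fingers clear. I fit each dark vent panel on the z=0.106 plane.

```bash
cat >> h.py <<'E'
def panel(w,c,z,wrist=True,th=70,win=30):
    g=cv2.cvtColor(w['color'],cv2.COLOR_BGR2GRAY);f=4
    x0,y0=int(c[0]-win-15),int(max(c[1]-win,0));g=cv2.resize(g[y0:int(c[1]+win),x0:int(c[0]+win+15)],None,fx=f,fy=f,interpolation=cv2.INTER_CUBIC)
    m=(g<th).astype(np.uint8)
    n,l,st,ce=cv2.connectedComponentsWithStats(m,connectivity=4)
    P=np.array([(c[0]-x0)*f,(c[1]-y0)*f]);
    ks=[k for k in range(1,n) if st[k,4]>300]
    k=min(ks,key=lambda k:np.hypot(*(st[k,:2]+st[k,2:4]/2-P)))
    cs,_=cv2.findContours((l==k).astype(np.uint8),cv2.RETR_EXTERNAL,cv2.CHAIN_APPROX_NONE)
    q=max(cs,key=cv2.contourArea)[:,0]
    W=np.array([pt(w,((u+.5)/f-.5+x0,(v+.5)/f-.5+y0),z,wrist)[:2] for u,v in q])
    return cv2.minAreaRect((W*1000).astype(np.float32))
E
python3 - <<'E'
from h import *
import pickle
w,s=pickle.load(open('w1.pkl','rb'))
for c in((253,66),(253,107),(251,151)):
  for th in (60,80,100): print(th,panel(w,c,.106,th=th,win=20))
E
```

```text
Traceback (most recent call last):
  File "h.py", line 26, in panel
    k=min(ks,key=lambda k:np.hypot(*(st[k,:2]+st[k,2:4]/2-P)))
ValueError: min() iterable argument is empty
```

Run:
```python
from h import *
import pickle
w,s=pickle.load(open('w1.pkl','rb'))
g=cv2.cvtColor(w['color'],cv2.COLOR_BGR2GRAY)
print(g[107,215:292:2],g[85:132,230])
for c in((253,66),(253,107),(251,151)):
  for th in (75,90,110,130):
    try: print(th,panel(w,c,.106,th=th,win=20))
    except Exception as e: print(th,e)
```

```text
[194 193 194 191 154 170  76  67  65  72  67 153 132  59  59 115  63  50
 106  93  52  80 110  54  54 110  76  50  51  51  53  60 143  81  82 152
 154 156 152] [150 156 153 126  86  72  77  98 172 188 168  92  66  66  69  67  68  69
  65  65  69  67  67  69  68  67  67  65  70  68  66  67  68  67  70  68
  86 155 189 182 136 101  90  81 115 152 153]
75 ((605.3046875, -229.41204833984375), (61.99492263793945, 26.108522415161133), 76.85785675048828)
90 ((605.2745971679688, -229.32957458496094), (62.58640670776367, 26.740787506103516), 77.1368408203125)
110 ((605.2596435546875, -229.3151397705078), (63.231319427490234, 27.295963287353516), 77.19999694824219)
130 ((605.2340087890625, -229.34275817871094), (63.87142562866211, 27.850526809692383), 77.17379760742188)
75 ((561.9678955078125, -215.72137451171875), (52.284156799316406, 26.641319274902344), 75.9184799194336)
90 ((561.9769287109375, -215.63217163085938), (53.015594482421875, 27.219005584716797), 75.82585906982422)
110 ((562.9237670898438, -217.2554931640625), (63.31047821044922, 41.5189094543457), 74.62413024902344)
130 ((563.1806030273438, -217.35032653808594), (64.7962875366211, 41.77950668334961), 73.88689422607422)
75 ((518.6128540039062, -202.10595703125), (42.075496673583984, 26.226381301879883), 77.47473907470703)
90 ((518.5367431640625, -202.08004760742188), (42.8092155456543, 26.990734100341797), 77.57018280029297)
110 ((518.6077880859375, -202.22923278808594), (43.64340591430664, 27.74995994567871), 77.52595520019531)
130 ((518.7031860351562, -202.35630798339844), (44.506622314453125, 28.575687408447266), 77.61685943603516)
```

Run:
```python
from h import *
d=r.snapshot('top');d['color']=cv2.imread('pics/top0.png')
for c in((358.5,169.5),(351.5,189),(347,206)):
  for th in (60,75,90,105):
    try: print(th,panel(d,c,.106,False,th=th,win=11))
    except Exception as e: print(th,e)
```

```text
60 ((605.0889892578125, -229.11849975585938), (62.680023193359375, 27.004457473754883), 77.50646209716797)
75 ((605.2276000976562, -229.31455993652344), (63.41934585571289, 27.765207290649414), 77.35710144042969)
90 ((605.1177978515625, -229.35252380371094), (64.48350524902344, 28.324901580810547), 77.50848388671875)
105 ((605.5127563476562, -214.9114532470703), (51.80086898803711, 97.32988739013672), 1.3996349573135376)
60 ((562.0513305664062, -215.297607421875), (52.428009033203125, 26.900630950927734), 75.45108795166016)
75 ((562.1638793945312, -215.3759307861328), (53.34387969970703, 27.787445068359375), 75.45223999023438)
90 ((562.09765625, -215.44459533691406), (54.02031326293945, 28.511804580688477), 75.4539566040039)
105 ((563.20751953125, -224.49998474121094), (41.50273132324219, 76.03292083740234), 1.397057056427002)
60 ((518.0765380859375, -201.76766967773438), (42.86716079711914, 26.864521026611328), 77.06599426269531)
75 ((518.3017578125, -201.883056640625), (43.5213623046875, 27.484115600585938), 77.88607788085938)
90 ((518.1427001953125, -201.8670654296875), (44.52058410644531, 28.36192512512207), 77.48591613769531)
105 ((518.4006958007812, -202.0746612548828), (45.18051528930664, 29.14621925354004), 77.88267517089844)
```

Both cameras agree on b at (0.5621,-0.2155), width line 75.6°. I'm approaching, descending and gripping.

>>> send_rows:
  targets: [4, -0.2, 0, 0, 0, -1, 8.78, 7.5, -0.4, 0, 0, 0, -1.7, 8.78, 7.5, -0.4, 4, 0, 0, -1.7, 8.78, 7.5, -0.4, 8, 0, 0, -1.7, 8.78, 7.5, -0.4, 11, 0, 0, -1.7, 8.78, 7.5, -0.4, 14, 0, 0, -1.7, 8.78, 7.5, -0.4, 16.5, 0, 0, -1.7, 8.78, 7.5, -0.4, 18.7, 0, 0, -1.7, 8.78, 7.5, -0.4, 18.7, 0, 0, -1.7, 8.78, 7.5, -0.4, 18.7, 0, 0, -1.7, 5, 7.5, -0.4, 18.7, 0, 0, -1.7, 5, 7.5, -0.4, 18.7, 0, 0, -1.7, 5, 7.5, -0.4, 18.7, 0, 0, -1.7, 5, 7.5, -0.4, 18.7, 0, 0, -1.7, 5, 7.5, -0.4, 18.7, 0, 0, -1.7, 5]
  force: 25

```text
time: 4.6
position: [0.5635, -0.2143, 0.0668]
ee_rot: [[0.969, -0.246, 0.002], [-0.246, -0.969, -0.001], [0.002, 0.0, -1.0]]
force: [-0.6, -1.4, 6.8]
grip_width: 0.679
grip_force: 25.0
```

>>> send_rows:
  targets: [0, 0, -1, 0, 0, 0, 5, 0, 0, -2.5, 0, 0, 0, 5, 0, 0, -4.5, 0, 0, 0, 5, 0, 0, -7, 0, 0, 0, 5, 0, 0, -9.5, 0, 0, 0, 5, 0, 0, -12, 0, 0, 0, 5, 0, 0, -14, 0, 0, 0, 5, 0, 0, -15, 0, 0, 0, 5, 0, 0, -15, 0, 0, 0, 5]

```text
time: 5.5
position: [0.5634, -0.2137, 0.2174]
ee_rot: [[0.969, -0.245, 0.003], [-0.245, -0.969, -0.001], [0.003, 0.0, -1.0]]
force: [-0.5, -0.5, -6.0]
grip_width: 0.684
grip_force: 25.0
```

Run:
```python
from h import *
d=r.snapshot('top');w=r.snapshot('wrist');s=r.get_state();print(s['time'],s['position'],s['force'],s['grip_width'])
import pickle;pickle.dump((w,s,d),open('w2.pkl','wb'))
t=d['color'][110:300,90:400]
cv2.imwrite('pics/w2.png',np.vstack([cv2.resize(w['color'],(512,384))[:300],cv2.resize(t,(512,290))]))
m=[x for x in r.cut_out('top','mat')][:1]
for x in m:
    c,_=cv2.findContours(x['pixels'].astype(np.uint8),0,1);c=max(c,key=cv2.contourArea)[:,0]
    print(x['p'],cv2.minAreaRect(np.float32([pt(d,p,.003)[:2]*1000 for p in c])))
```

```text
5.6 [ 0.56211018 -0.21337294  0.21491474] [ 0.58807689 -0.22382903 -4.77228621] 0.6815183276954522
0.56 ((513.9907836914062, -10.270389556884766), (112.42821502685547, 122.24629974365234), 85.47420501708984)
```

View pics/w2.png

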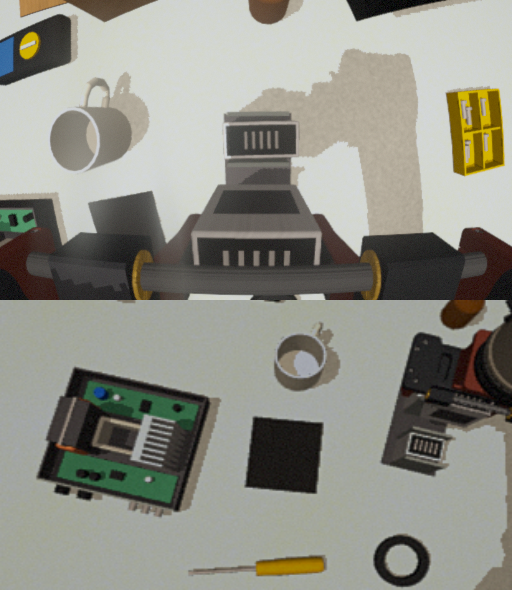

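Module b is in hand (wrist view (258,230)) and the neighbours are still in place. The mat centre is at about (0.513,-0.011). I'm carrying it there and lowering.

>>> send_rows:
  targets: [-2, -3.5, 0, 0, 0, 0, 5, -4, -7.5, 0, 0, 0, 0, 5, -6, -11.5, 0, 0, 0, 0, 5, -8, -15, 0, 0, 0, 0, 5, -9.5, -17.5, 0, 0, 0, 0, 5, -9.8, -18.4, 0, 0, 0, 0, 5, -9.8, -18.4, 3, 0, 0, 0, 5, -9.8, -18.4, 6, 0, 0, 0, 5, -9.8, -18.4, 9, 0, 0, 0, 5, -9.8, -18.4, 11.5, 0, 0, 0, 5, -9.8, -18.4, 13, 0, 0, 0, 5, -9.8, -18.4, 14, 0, 0, 0, 5, -9.8, -18.4, 14.4, 0, 0, 0, 5, -9.8, -18.4, 14.7, 0, 0, 0, 5, -9.8, -18.4, 14.7, 0, 0, 0, 5]

```text
time: 7.15
position: [0.5133, -0.0113, 0.0689]
ee_rot: [[0.969, -0.245, 0.001], [-0.245, -0.969, -0.0], [0.001, -0.0, -1.0]]
force: [1.0, 0.0, -4.9]
grip_width: 0.684
grip_force: 25.0
```

>>> send_rows:
  targets: [0, 0, 0.2, 0, 0, 0, 5, 0, 0, 0.35, 0, 0, 0, 5, 0, 0, 0.45, 0, 0, 0, 5, 0, 0, 0.5, 0, 0, 0, 5, 0, 0, 0.5, 0, 0, 0, 5]

```text
time: 7.65
position: [0.513, -0.0112, 0.0639]
ee_rot: [[0.969, -0.245, 0.0], [-0.245, -0.969, -0.0], [0.0, -0.0, -1.0]]
force: [0.1, -0.6, -3.1]
grip_width: 0.681
grip_force: 25.0
```

>>> send_rows:
  targets: [0, 0, 0.1, 0, 0, 0, 5, 0, 0, 0.1, 0, 0, 0, 7.5, 0, 0, 0.1, 0, 0, 0, 8.78, 0, 0, 0.1, 0, 0, 0, 8.78, 0, 0, -2, 0, 0, 0, 8.78, 0, 0, -6, 0, 0, 0, 8.78, 0, 0, -10, 0, 0, 0, 8.78, 0, 0, -14, 0, 0, -8, 8.78, 0, 0, -17, 0, 0, -16, 8.78, 0, 0, -18, 0, 0, -24, 8.78, 0, 0, -18, 0, 0, -32, 8.78, 0, 0, -18, 0, 0, -40, 8.78, 0, 0, -18, 0, 0, -48, 8.78, 0, 0, -18, 0, 0, -56, 8.78, 0, 0, -18, 0, 0, -64, 8.78, 0, 0, -18, 0, 0, -72, 8.78, 0, 0, -18, 0, 0, -80, 8.78, 0, 0, -18, 0, 0, -88, 8.78, 0, 0, -18, 0, 0, -90, 8.78, 0, 0, -18, 0, 0, -90, 8.78]

```text
time: 9.65
position: [0.5129, -0.0113, 0.2436]
ee_rot: [[0.245, 0.969, 0.0], [0.969, -0.245, 0.0], [0.0, 0.0, -1.0]]
force: [1.3, -0.6, -0.1]
grip_width: 1.004
grip_force: 0.0
```

Run:
```python
from h import *
w=r.snapshot('wrist');d=r.snapshot('top');s=r.get_state();print(s['time'],s['position'],s['ee_rot'],s['force'],s['qpos'])
import pickle;pickle.dump((w,s,d),open('w3.pkl','wb'))
t=d['color'][110:300,90:400]
cv2.imwrite('pics/w3.png',np.vstack([w['color'][:300],cv2.resize(t,(512,290))]))
for p,z in (((.513,-.011,.103),0),((.5285,.228,.064),0)): print(proj(w,p,True),proj(d,p))
```

```text
9.75 [ 0.51289677 -0.01126494  0.24363331] [[ 2.46545659e-01  9.69131176e-01  4.97955649e-05]
 [ 9.69131177e-01 -2.46545659e-01 -4.14687654e-06]
 [ 8.25801304e-06  4.92808288e-05 -9.99999999e-01]] [ 0.22471171 -1.08483151 -1.01762332] [ 0.28432715  0.22152636 -0.44266508  1.88914382  0.10846934  1.05416307
 -0.4516851 ]
[256.2007162  179.44549054] [263.53125886 205.9859404 ]
[219.54530127 -20.15325332] [164.1562904  199.20312413]
```

View pics/w3.png

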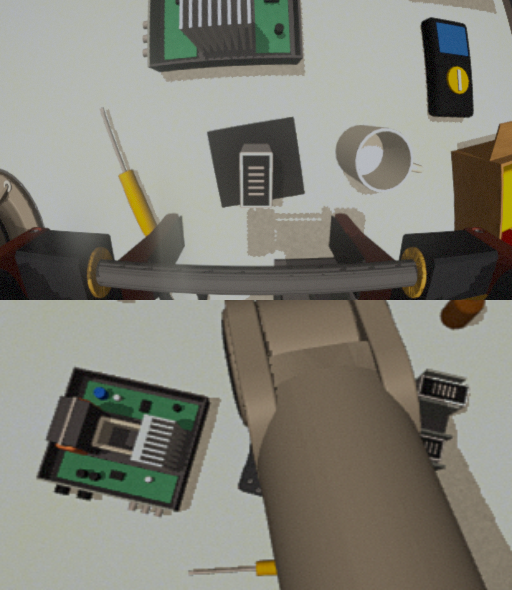

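Module b stands upright on the mat at wrist (256,179), and the top view shows the case uncovered. I measure the module and move to look down on the bay.

>>> send_rows:
  targets: [4, -1, -2, 0, 0, 0, 8.78, 8, -2, -4, 0, 0, 0, 8.78, 12, -3.2, -5.6, 0, 0, 0, 8.78, 16.5, -4.4, -5.6, 0, 0, 0, 8.78, 16.5, -4.4, -5.6, 0, 0, 0, 8.78, 16.5, -4.4, -5.6, 0, 0, 0, 8.78]

```text
time: 10.35
position: [0.5104, 0.1605, 0.2995]
ee_rot: [[0.243, 0.97, -0.0], [0.97, -0.243, -0.0], [-0.0, -0.0, -1.0]]
force: [-0.6, -1.0, -0.1]
grip_width: 0.998
grip_force: 0.0
```

Run:
```python
from h import *
import pickle
w,s,d=pickle.load(open('w3.pkl','rb'))
g=w['color'].min(2);
for th in(75,90):print(panel(w,(256,179),.103,th=th,win=30))
w=r.snapshot('wrist');d=r.snapshot('top');s=r.get_state();print(s['time'],s['position'])
pickle.dump((w,s,d),open('w4.pkl','wb'))
q=proj(w,(.5285,.228,.064),True);print(q)
x0,y0=int(q[0]-80),max(int(q[1]-65),0);print(x0,y0)
cv2.imwrite('pics/w4.png',cv2.resize(w['color'][y0:y0+140,x0:x0+190],None,fx=4,fy=4,interpolation=cv2.INTER_CUBIC))
```

```text
((512.0924682617188, -11.992656707763672), (51.9295768737793, 26.156455993652344), 75.83387756347656)
((512.1295166015625, -12.010013580322266), (52.4681282043457, 26.753070831298828), 75.8434829711914)
10.45 [0.51083414 0.15796167 0.29920513]
[257.06285042 112.98046796]
177 47
```

View pics/w4.png

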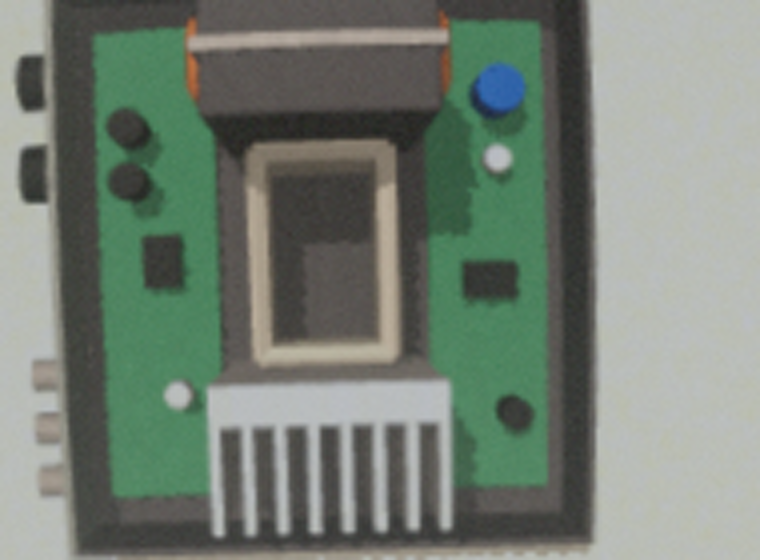

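The bay's cream sleeve is sharp in the crop: outer corners near (247,142), (396,140), (399,360) and (254,364). I fit it on the z=0.064 plane.

```bash
cat >> h.py <<'E'
def sleeve(w,c,wrist=True,z=.064,win=60,th=12,br=120):
    a=w['color'];f=4;x0,y0=int(c[0]-win),max(int(c[1]-win),0)
    a=cv2.resize(a[y0:int(c[1]+win),x0:int(c[0]+win)],None,fx=f,fy=f,interpolation=cv2.INTER_CUBIC).astype(int)
    a=cv2.GaussianBlur(a.astype(np.uint8),(0,0),2).astype(int)
    m=((a[...,2]-a[...,0]>th)&(a[...,2]>br)&(abs(a[...,2]-a[...,1])<45)).astype(np.uint8)
    n,l,st,ce=cv2.connectedComponentsWithStats(m)
    P=np.array([(c[0]-x0)*f,(c[1]-y0)*f])
    ks=[k for k in range(1,n) if st[k,4]>1500];k=min(ks,key=lambda k:np.hypot(*(st[k,:2]+st[k,2:4]/2-P)))
    q=max(cv2.findContours((l==k).astype(np.uint8),cv2.RETR_EXTERNAL,cv2.CHAIN_APPROX_NONE)[0],key=cv2.contourArea)[:,0]
    W=np.array([pt(w,((u+.5)/f-.5+x0,(v+.5)/f-.5+y0),z,wrist)[:2] for u,v in q])
    return cv2.minAreaRect((W*1000).astype(np.float32)),st[k]
E
python3 - <<'E'
from h import *
import pickle
w,s,d=pickle.load(open('w4.pkl','rb'))
C=np.array([pt(w,(177+u/4,47+v/4),.064,True) for u,v in((247,142),(396,140),(399,360),(254,364))]);print(C.round(4),C.mean(0))
F=np.array([pt(w,(177+u/4,47+v/4),.12,True) for u,v in((209,382),(450,380))]);e=F[1]-F[0];print('heatsink',F,np.degrees(np.arctan2(e[1],e[0])),np.hypot(*e[:2]))
for th in(8,12,18):
  try:print(sleeve(w,(258,110),th=th))
  except Exception as e:print(e)
p=proj(d,(.5285,.228,.064))
for th in(8,15):
  try:print(sleeve(d,p,False,win=25,th=th))
  except Exception as e:print(e)
for nm in('wrist','top'):
  for x in r.landmark_of(nm,'bay')[:1]:print(nm,x,pt(w if nm=='wrist' else d,x['centre'],.004,nm=='wrist'))
E
```

```text
[[0.515  0.2738 0.064 ]
 [0.5629 0.2625 0.064 ]
 [0.5462 0.1905 0.064 ]
 [0.4989 0.2009 0.064 ]] [0.53077812 0.23192841 0.064     ]
heatsink [[0.48890218 0.20240952 0.12      ]
 [0.55645336 0.18619279 0.12      ]] -13.499292299907847 0.0694704578970805
(((529.686767578125, 231.58692932128906), (75.1526870727539, 50.03312301635742), 77.58758544921875), array([  161,   130,   155,   227, 13163], dtype=int32))
(((529.686767578125, 231.58692932128906), (75.1526870727539, 50.03312301635742), 77.58758544921875), array([  161,   130,   155,   227, 13163], dtype=int32))
(((529.7413330078125, 231.6728973388672), (74.90507507324219, 49.83787155151367), 77.87844848632812), array([  161,   130,   155,   226, 12807], dtype=int32))
min() iterable argument is empty
min() iterable argument is empty
wrist {'centre': [255.9, 107.8], 'p': 0.67} [0.52904617 0.23672018 0.004     ]
top {'centre': [166.0, 200.4], 'p': 0.62} [0.53398185 0.23807381 0.004     ]
```

The bay centre is at (0.530,0.2317) with yaw about -12.6°; the rim measures 75×50 mm, as it should. I go back over the module and grip it by its broad faces.

>>> send_rows:
  targets: [-4, 1, 0, 0, 0, 0, 8.78, -8, 2, 0, 0, 0, 0, 8.78, -12, 3.1, 0, 0, 0, 0, 8.78, -16.4, 4.3, 0, 0, 0, 0, 8.78, -16.4, 4.3, 4, 0, 0, 0, 8.78, -16.4, 4.3, 8, 0, 0, 0, 8.78, -16.4, 4.3, 12, 0, 0, 0, 8.78, -16.4, 4.3, 16, 0, 0, 0, 8.78, -16.4, 4.3, 19.5, 0, 0, 0, 8.78, -16.4, 4.3, 22, 0, 0, 0, 8.78, -16.4, 4.3, 23, 0, 0, 0, 8.78, -16.4, 4.3, 23, 0, 0, 0, 8.78, -16.4, 4.3, 23, 0, 0, 0, 3, -16.4, 4.3, 23, 0, 0, 0, 3, -16.4, 4.3, 23, 0, 0, 0, 3, -16.4, 4.3, 23, 0, 0, 0, 3, -16.4, 4.3, 23, 0, 0, 0, 3, -16.4, 4.3, 23, 0, 0, 0, 3, -16.4, 4.3, 23, 0, 0, 0, 3]
  force: 25

```text
time: 12.45
position: [0.5122, -0.01, 0.0697]
ee_rot: [[0.245, 0.969, 0.0], [0.969, -0.245, -0.0], [0.0, 0.0, -1.0]]
force: [1.1, 0.2, -0.1]
grip_width: 0.405
grip_force: 0.0
```

>>> send_rows:
  targets: [0, 0, 0, 0, 0, 0, 3, 0, 0, 0, 0, 0, 0, 3, 0, 0, -1, 0, 0, 0, 3, 0, 0, -2.5, 0, 0, 0, 3, 0, 0, -4.5, 0, 0, 0, 3, 0, 0, -7, 0, 0, 0, 3, 0, 0, -10, 0, 0, 0, 3, 0, 0, -13, 0, 0, 0, 3, 0, 0, -15, 0, 0, 0, 3, 0, 0, -15, 0, 0, 0, 3]

```text
time: 13.45
position: [0.5134, -0.0098, 0.2223]
ee_rot: [[0.245, 0.969, 0.005], [0.969, -0.245, -0.0], [0.001, 0.005, -1.0]]
force: [0.4, -0.2, -4.7]
grip_width: 0.384
grip_force: 25.0
```

Run:
```python
from h import *
import pickle
s=r.get_state();print(s['time'],s['position'],s['force'],s['grip_width'],s['grip_force'],s['ee_rot'][:2])
w,_,d=pickle.load(open('w4.pkl','rb'))
R=np.array(s['ee_rot']);B=np.array([.5303,.2318]);yaw=np.radians(-12.6)
Rt=np.c_[[-np.sin(yaw),np.cos(yaw),0],[np.cos(yaw),np.sin(yaw),0],[0,0,-1]]
t=np.r_[B,s['position'][2]]+.0012*Rt[:,0]
print('tool shift cm',R.T@(t-s['position'])*100,'rot',np.degrees(cv2.Rodrigues(R.T@Rt)[0].ravel()))
```

```text
13.45 [ 0.51342281 -0.00977471  0.22234426] [ 0.41788286 -0.21957188 -4.68022218] 0.38401595506256364 24.983783662319183 [[ 2.45289553e-01  9.69438602e-01  4.67238501e-03]
 [ 9.69449312e-01 -2.45291700e-01 -1.16697874e-04]]
tool shift cm [ 2.39533769e+01 -4.29283606e+00  5.17519136e-03] rot [ 0.26197926 -0.05553641 -1.59908576]
```

>>> send_rows:
  targets: [3, -0.5, 0, 0, 0, -0.3, 3, 7, -1.2, 0, 0, 0, -0.6, 3, 11, -2, 0, 0, 0, -0.9, 3, 15, -2.7, 0, 0, 0, -1.2, 3, 19, -3.4, 0, 0, 0, -1.4, 3, 22, -4, 0, 0, 0, -1.6, 3, 24, -4.3, 0, 0, 0, -1.6, 3, 24, -4.3, 0, 0, 0, -1.6, 3, 24, -4.3, 0, 0, 0, -1.6, 3, 24, -4.3, 0, 0, 0, -1.6, 3, 24, -4.3, 0, 0, 0, -1.6, 3]

```text
time: 14.55
position: [0.5294, 0.2315, 0.2191]
ee_rot: [[0.22, 0.975, -0.001], [0.975, -0.22, -0.001], [-0.001, -0.0, -1.0]]
force: [0.8, 0.0, -5.0]
grip_width: 0.385
grip_force: 25.0
```

Run:
```python
from h import *
w=r.snapshot('wrist');d=r.snapshot('top');s=r.get_state();print(s['time'],s['position'],s['force'],s['ee_rot'])
R=np.array(s['ee_rot']);B=np.array([.5303,.2318]);t=np.r_[B,0]+.0012*R[:,0]
print(R.T@(t-s['position']*np.array([1,1,0]))*100)
print('module top at',proj(w,s['position']+np.array([0,0,.036]),True))
a=w['color'][100:300,110:400];cv2.imwrite('pics/w5.png',np.vstack([cv2.resize(a,(580,400)),cv2.resize(d['color'][140:270,100:290],(580,200))[:200]]))
import pickle;pickle.dump((w,s,d),open('w5.pkl','wb'))
```

```text
14.65 [0.52947742 0.23209034 0.2195115 ] [ 0.09937276  0.37875308 -4.30189239] [[ 2.19550546e-01  9.75601121e-01 -1.01177240e-04]
 [ 9.75600950e-01 -2.19550567e-01 -5.77770470e-04]
 [-5.85887039e-04  2.81412102e-05 -9.99999828e-01]]
[1.09733831e-01 8.66259963e-02 8.45257722e-06]
module top at [256.19361426 258.41653564]
```

View pics/w5.png

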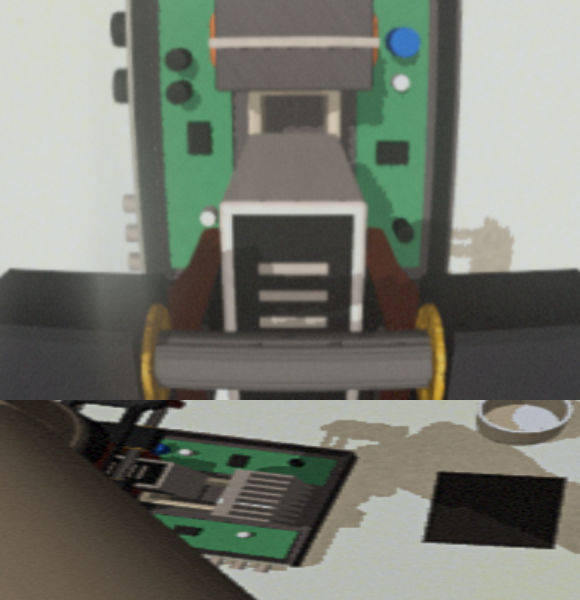

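The module hangs over the bay. In the wrist crop its sides are centred on the sleeve (about column 294), with a remaining correction of about 1 mm in x and y. I'm lowering to just inside the flare.

>>> send_rows:
  targets: [0.1, 0.1, 2, 0, 0, 0, 3, 0.1, 0.1, 4.5, 0, 0, 0, 3, 0.1, 0.1, 6.5, 0, 0, 0, 3, 0.1, 0.1, 8, 0, 0, 0, 3, 0.1, 0.1, 8.5, 0, 0, 0, 3, 0.1, 0.1, 8.8, 0, 0, 0, 3, 0.1, 0.1, 9.1, 0, 0, 0, 3, 0.1, 0.1, 9.4, 0, 0, 0, 3, 0.1, 0.1, 9.6, 0, 0, 0, 3, 0.1, 0.1, 9.6, 0, 0, 0, 3]

```text
time: 15.65
position: [0.5306, 0.2339, 0.1237]
ee_rot: [[0.218, 0.976, 0.0], [0.976, -0.218, -0.0], [-0.0, 0.0, -1.0]]
force: [-0.8, -0.5, -5.8]
grip_width: 0.386
grip_force: 25.0
```

Its underside is 3 mm below the flare and no contact force shows, so I continue.

>>> send_rows:
  targets: [0, 0, 0.4, 0, 0, 0, 3, 0, 0, 0.9, 0, 0, 0, 3, 0, 0, 1.4, 0, 0, 0, 3, 0, 0, 1.9, 0, 0, 0, 3, 0, 0, 2.4, 0, 0, 0, 3, 0, 0, 2.4, 0, 0, 0, 3]

```text
time: 16.25
position: [0.53, 0.2336, 0.0987]
ee_rot: [[0.218, 0.976, -0.001], [0.976, -0.218, -0.001], [-0.001, -0.001, -1.0]]
force: [-0.5, -0.2, -4.9]
grip_width: 0.388
grip_force: 25.0
```

Remaining: about 2.8 cm.

>>> send_rows:
  targets: [0, 0, 0.5, 0, 0, 0, 3, 0, 0, 1.0, 0, 0, 0, 3, 0, 0, 1.5, 0, 0, 0, 3, 0, 0, 2.0, 0, 0, 0, 3, 0, 0, 2.3, 0, 0, 0, 3, 0, 0, 2.5, 0, 0, 0, 3, 0, 0, 2.6, 0, 0, 0, 3, 0, 0, 2.6, 0, 0, 0, 3]

```text
time: 17.05
position: [0.5305, 0.234, 0.0736]
ee_rot: [[0.218, 0.976, 0.0], [0.976, -0.218, -0.0], [-0.0, 0.0, -1.0]]
force: [0.9, -0.3, -5.9]
grip_width: 0.385
grip_force: 25.0
```

>>> send_rows:
  targets: [0, 0, 0.1, 0, 0, 0, 3, 0, 0, 0.2, 0, 0, 0, 3, 0, 0, 0.3, 0, 0, 0, 3, 0, 0, 0.35, 0, 0, 0, 3, 0, 0, 0.35, 0, 0, 0, 3]

```text
time: 17.55
position: [0.5307, 0.234, 0.0708]
ee_rot: [[0.218, 0.976, 0.0], [0.976, -0.218, -0.0], [-0.0, 0.0, -1.0]]
force: [-2.4, -2.3, 4.5]
grip_width: 0.384
grip_force: 25.0
```

The floor contact shows: the force went from -5.9 to +4.5 N at the expected height. I release and rise.

>>> send_rows:
  targets: [0, 0, 0, 0, 0, 0, 4.5, 0, 0, 0, 0, 0, 0, 6, 0, 0, 0, 0, 0, 0, 7, 0, 0, 0, 0, 0, 0, 7, 0, 0, -1, 0, 0, 0, 7, 0, 0, -3, 0, 0, 0, 7, 0, 0, -6, 0, 0, 0, 7, 0, 0, -10, 0, 0, 0, 7, 0, 0, -14, 0, 0, 0, 7, -4, 0, -18, 0, 0, 0, 7, -7, 0, -20, 0, 0, 0, 7, -7, 0, -20, 0, 0, 0, 7, -7, 0, -20, 0, 0, 0, 7]

```text
time: 18.85
position: [0.5155, 0.1653, 0.2712]
ee_rot: [[0.22, 0.976, 0.002], [0.976, -0.22, 0.0], [0.001, 0.002, -1.0]]
force: [0.2, 1.3, -0.2]
grip_width: 0.794
grip_force: 0.0
```

Run:
```python
from h import *
w=r.snapshot('wrist');d=r.snapshot('top');s=r.get_state();print(s['time'],s['position'],s['force'])
q=proj(w,(.5303,.2318,.104),True);print(q)
for th in(75,90):
  try:print('b',panel(w,q,.104,th=th,win=35))
  except Exception as e:print(e)
for c in((358.5,169.5),(347,206)):
  try:print(panel(d,c,.106,False,th=75,win=11))
  except Exception as e:print(e)
x0,y0=int(q[0]-95),max(int(q[1]-70),0)
cv2.imwrite('pics/w6.png',np.vstack([cv2.resize(w['color'][y0:y0+140,x0:x0+190],(570,420)),cv2.resize(d['color'][150:230,300:400],(570,170))]))
```

```text
18.95 [0.51475129 0.16658184 0.2696468 ] [0.39269572 0.43612602 0.37942014]
[255.71253478 114.11343223]
b ((529.9692993164062, 231.98886108398438), (51.682106018066406, 25.922605514526367), 76.96987915039062)
b ((530.0576782226562, 232.03903198242188), (52.567474365234375, 26.49753189086914), 77.18801879882812)
((605.1387939453125, -229.21548461914062), (63.08244705200195, 27.143619537353516), 77.50646209716797)
((518.1744384765625, -201.7080841064453), (42.86442184448242, 26.96103286743164), 77.48831939697266)
```

View pics/w6.png

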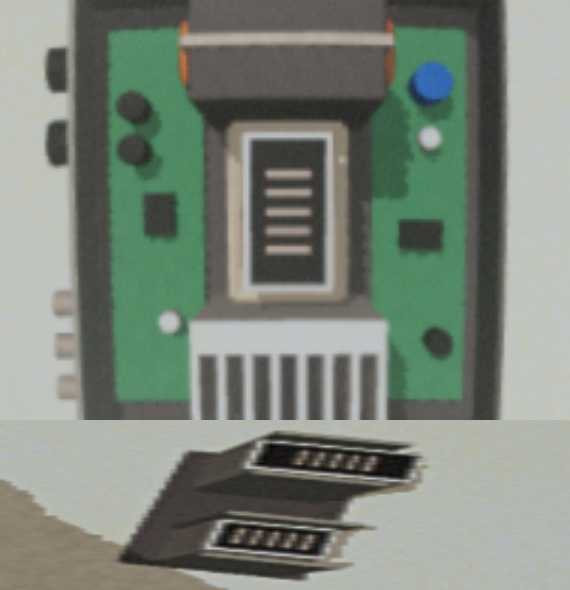

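The module stands in the sleeve, its top centred at (530.0,232.0) mm for z=0.104 and yaw -12.9°. Modules a and c are where they started, so I hand the job in.

```bash
python3 -c "
from station import r
print(r.close_job())"
```

```text
the job is handed in; nothing more can be done
None
```

The 60 mm module (module_b) was lowered into the bay, released on its floor and the job handed in at about 19 s; no verdict was returned, but the last pictures show it seated and the other two modules where they started.

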